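Feel for the printer's cover release and pop the cover

TASK

The laser printer on the lab-office desk needs a new cartridge, and its top cover is released by a key at the bottom of a finger notch somewhere along the ledge at the front of its top. Put a fingertip lightly on one end of that ledge, run it along until you find the notch, then press the key down inside it so that the cover springs ajar. Leave the cover ajar as it sprang, do not lift or force it, and leave the other things around the printer where they are.

Things in the scene. Friction and masses are not known exactly. Their poses are not given: they have to be found in the camera images.
- printer: compact off-white laser printer, fixed on the desk, 290 mm deep (x), 360 mm wide (y), 160 mm high at its front ledge, 185 mm at the hood along its rear (x = 95 to 145). Origin: centre of its underside, at desk height; x points from its front (nearest the robot) to its rear, y to its left seen from the robot, z up. The cover lies behind the ledge, from x = -100 mm, its top 8 mm above the ledge.
- ledge (a point): middle of the front ledge's top, printer axes: a level strip 42 mm deep (18.5 mm ahead of this point to its free front edge, 23.5 mm behind) and 360 mm long in y. A finger notch, 48 mm wide, open to the front, reaching 18.5 mm behind this line, is cut into it, its centre anywhere from y = -45 to +45 mm: feel or look for it. Nothing else on the ledge is deeper or higher than 1 mm.
- ledge_left (a point): point on the ledge's top near its left end, 125 mm to the left (+y) of point ledge; the notch never reaches here. All of the ledge from 92 mm off the middle outwards counts as its end.
- ledge_right (a point): the same at the right end, 125 mm to the right (-y) of point ledge. A flat control panel lies on the ledge farther out, 134 to 174 mm from the middle.
- release (a joint): travel of the release key, m: 0 at rest, up to 0.008 pressed fully down. The key is a flat plate, 33 mm in x by 45 mm in y, that fills the notch's floor (centre at printer x = -126.5 mm), off-white like the rest; at rest its top is 10 mm below the ledge. It moves straight down, needs 3 N to start and 6 N to be fully down, springs back when let go, and frees the cover from about 0.004.
- cover (a joint): angle of the top cover, rad: 0 shut and latched; about 0.09 ajar, where its own spring lifts it and holds it once it is freed (its front edge, 326 mm wide, then stands about 17 mm higher). It is hinged along printer x = +95 mm, z = 160 mm and runs forward to x = -100 mm.
- tape_roll: roll of adhesive tape lying flat on the desk in front of the printer, 47 mm across, 19 mm high; origin at the centre of its underside. To be left alone.
- stapler: black stapler on the desk in front of the printer, 125 x 36 x 55 mm; origin at the centre of its underside. To be left alone.
- highlighter: flat dark marker lying on the desk in front of the printer, 113 x 26 x 16 mm; origin at its underside. To be left alone.
- sample_jar: white jar with a red cap to the left of the printer, 58 mm across, 95 mm high; origin at the centre of its underside. To be left alone.
- media_bottle: glass laboratory bottle with a blue cap to the right of the printer, 80 mm across, 165 mm high; origin at the centre of its underside. To be left alone.
- mug: white mug to the left of the printer, 80 mm across, 92 mm high; origin at the centre of its underside. To be left alone.
- note_block: block of note paper to the right of the printer, 76 x 76 x 24 mm; origin at the centre of its underside. To be left alone.

How it is judged:
By the outcome, as a careful person would: the job done as asked, in the order asked, and still so for the second after the job is handed in, with the robot touching nothing.
It also fails if it takes over 61 s, if anything falls off the work surface, if the arm or the gripper's body presses on something with over 40 N, if the wrist force passes 120 N, or if a joint passes its speed limit or range.

ROBOT

A 6-joint arm with a two-finger parallel gripper is mounted at the origin on the work surface. World frame = base frame: x ahead of the robot, y to its left, z up, the work surface at z = 0. Lengths are in mm, angles in rad, forces in N, time in s.
With the tool pointing down it reaches from about 275 to 750 mm from the base axis. Payload 10.2 kg.
Tool frame: the origin (TCP) lies midway between the tips of the shut fingers; the grasp point (between the pads) lies env.pinch_z behind it (env.pinch_z is the distance from the TCP to the grasp point, in mm); z points along the fingers, y is the direction in which the jaws open and shut (so a half turn about z gives the same grasp; the last joint's range is limited). The gripper opens to 85 mm and grips with 20 to 120 N. Pads are 22 mm wide; open, the fingers measure 114 mm over their backs; the gripper's body (76 mm by 85 mm) begins 54 mm behind the grasp point. The pads swing forward as they close: fully open they stand 13 mm farther back than shut.
Start: joints at [-1.334, 0.313, 1.498, -0, 1.331, -0.223], TCP at [232.967, -470.486, 231.294] pointing down, gripper open.
Joint ranges: [-2.94, 2.94], [-0.97, 2.17], [0.19, 2.56], [-1.23, 4.37], [0.02, 3.11], [-2.88, 2.88]. Speed limits (rad/s): [2.39, 2.39, 3.01, 3.14, 3.14, 3.14].

INTERFACE

Orientations are given as a rotation vector (axis times angle).
In Python, from workcell import env gives the robot as it stands. The module is installed in compiled form; this text tells all that it offers.
- The arm moves only by the shell command python3 -m jog 'ROWS' [FORCE]. ROWS is JSON, a list that holds one entry, the list of rows, each a list of 7 numbers: the shift along the tool's x, y, z in m, then the turn, a rotation vector about the tool's x, y, z in degrees, then the gripper command: -1 is shut, 1 is fully open, values between are in proportion. A call has 1 to 20 rows; each row is the pose to reach, as a shift and turn from the pose commanded when the call began, along the tool's axes at that moment; what a row does not reach only later rows make up. A row lasts 1/12 s, in which the tool goes at most 41.7 mm and 7.16 degrees, less where a joint would pass 70% of its speed; a pose out of reach is approached as far as the arm can. A call with a gripper value outside its range is refused whole. The fingers move at their own pace and stop on an object; FORCE is the grip in N (left out, the last holds). Time passes only in rows, so rows that repeat a pose let the fingers close. It gives the time, the measured TCP pose, the force and the opening at its end, in the units of the state.
- env.get_state(): the state, without advancing time (a new reading comes with each control period).
- env.capture(name): name is "side" or "top" or "wrist"; returns the picture (420x560x3 uint8, blue, green, red); there is no depth.
- env.camera_params(name): a dict with "K" (3x3 intrinsics, pixels), "cam_to_world" (4x4, takes a point from camera to world coordinates); the wrist camera has in their place "tool_from_camera" (4x4, takes a point from camera to tool coordinates, whose origin is the TCP and whose axes are the flange's). Camera axes: x right, y down, z forward; pixel columns grow to the right and rows downward; lengths in mm; the calibration is good to about 2 mm. A picture is of the moment at which its call begins: read the wrist's pose just before it. camera_params takes no time and is no camera call.
- env.close_job(): hands the job in, once; it reports no verdict.
Trained networks look in the newest picture that a camera, given by its name, has taken for a name from the list of things; names that differ only in an ending like _2 or _b are one class to them, and where a whole thing is asked for, a point or a joint stands for the part that bears it (a point fixed in the world has none). Each returns a list of dicts, best first, with "conf" (0 to 1); they miss things now and then, are a little off and sometimes report something else, mostly with a low value. They report only what shows in the picture. A call takes as long as a camera call.
- env.spot_in(camera, label): "xyz" ([x, y, z] in mm, in world coordinates, good to about 4 mm: the middle of the surface that is visible of it).
- env.cut_out(camera, label): "pixels" (420x560 bool, what is visible of it).
- env.place_of(camera, label): "xyz" ([x, y, z] in mm, in world coordinates, good to about 4 mm: a listed point, or the origin of a listed thing).
The state is a dict: "t": time; "qpos": joint angles; "qvel": joint speeds; "tau": joint torques, N m; "tool_pos": TCP position; "tcp_rot": TCP orientation; "ft_force": force on the tool from outside, world axes, zero at the start; "wrist_torque": the same for the moment, N m; "opening": finger opening in mm.
Only numpy, scipy, OpenCV 4.12 (cv2) and the standard library are available. Lean on these libraries where they do the work, as an engineer would, in place of code of your own. Each camera call takes 0.05 s, during which the arm holds its last target.

## Working session

There is one attempt and no reset: what is moved stays moved. The work goes in short steps, Python scripts to look and compute and a shell command to move; the robot and the scene stay as the last step left them, time stands still between calls to the robot, and variables do not carry over. Pictures are saved under pics/ and viewed, and the job is handed in when it is done.

```bash
mkdir -p pics; cat > h.py <<'E'
import numpy as np, cv2
from scipy.spatial.transform import Rotation as R
from workcell import env
E
python3 - <<'E'
from h import *
for n in ("side","top"):
    im=env.capture(n); cv2.imwrite(f"pics/{n}0.png",im)
    for l in ("printer","ledge","ledge_left","ledge_right"):
        r=env.place_of(n,l)
        print(n,l,[(np.round(d["xyz"],1).tolist(),round(d["conf"],2)) for d in r[:2]])
s=env.get_state(); print(s["t"],s["tool_pos"],s["tcp_rot"],s["ft_force"],s["opening"],env.pinch_z)
print(np.round(R.from_rotvec(s["tcp_rot"]).as_matrix(),3))
for n in ("side","top"): print(env.camera_params(n))
E
```

```text
side printer []
side ledge [([495.1, 84.4, 157.5], 0.9)]
side ledge_left [([494.5, 205.7, 160.6], 0.68)]
side ledge_right [([497.5, -39.9, 157.9], 0.69)]
top printer []
top ledge [([493.3, 81.6, 160.1], 0.72)]
top ledge_left [([497.2, 207.4, 158.6], 0.97)]
top ledge_right [([501.4, -42.4, 164.7], 0.74)]
0.5 [ 232.95789852 -470.46840423  231.25714271] [-3.05886328e+00 -7.15810946e-01 -2.55768535e-05] [ 0.39881912  0.15318611 -0.22637576] 85.52749753834344 18.700000000000003
[[ 0.896  0.444 -0.   ]
 [ 0.444 -0.896  0.   ]
 [ 0.    -0.    -1.   ]]
{'K': array([[456.38407267,   0.        , 274.95886708],
       [  0.        , 456.38407267, 218.09620762],
       [  0.        ,   0.        ,   1.        ]]), 'cam_to_world': array([[-6.23744168e-01, -4.40515746e-01,  6.45669490e-01,
        -1.43357974e+02],
       [-7.81491789e-01,  3.36019740e-01, -5.25700788e-01,
         6.04208170e+02],
       [ 1.46217811e-02, -8.32488205e-01, -5.53849792e-01,
         7.45452840e+02],
       [ 0.00000000e+00,  0.00000000e+00,  0.00000000e+00,
         1.00000000e+00]])}
{'K': array([[458.11710676,   0.        , 278.09717736],
       [  0.        , 458.11710676, 213.09514228],
       [  0.        ,   0.        ,   1.        ]]), 'cam_to_world': array([[-9.13961645e-02, -9.73954150e-01,  2.07509167e-01,
         3.73328473e+02],
       [-9.95800485e-01,  9.04984899e-02, -1.38353654e-02,
         3.87392902e+01],
       [-5.30425466e-03, -2.07902228e-01, -9.78135230e-01,
         1.13381291e+03],
       [ 0.00000000e+00,  0.00000000e+00,  0.00000000e+00,
         1.00000000e+00]])}
```

View pics/side0.png

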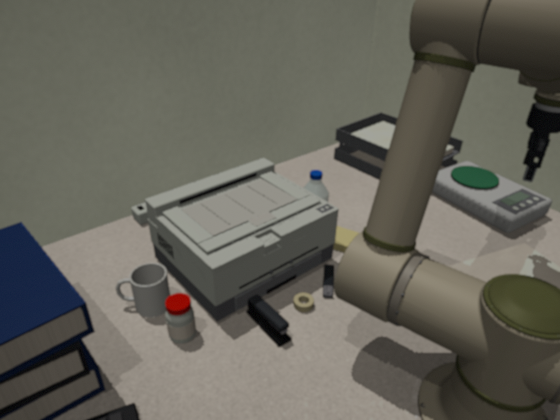

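View pics/top0.png

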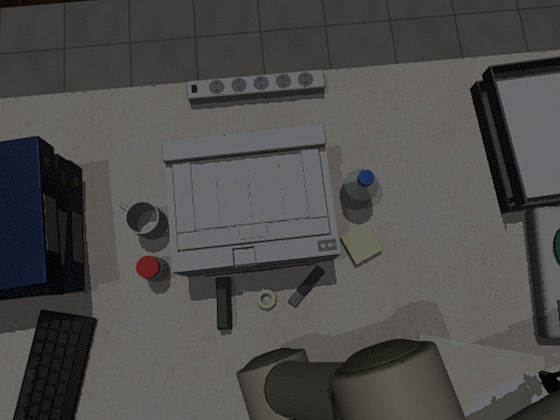

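The top view shows the notch near (244,257) on the ledge, which runs from (173,268) to (338,255). The side view shows it near (268,240). I'll zoom in and project the pixels to the z=160 plane.

```bash
cat >> h.py <<'E'
def ray(n,u,v,z):
    p=env.camera_params(n);T=p["cam_to_world"];d=T[:3,:3]@np.linalg.inv(p["K"])@[u,v,1];o=T[:3,3]
    return o+d*(z-o[2])/d[2]
def proj(n,X):
    p=env.camera_params(n);T=p["cam_to_world"];c=T[:3,:3].T@(np.array(X)-T[:3,3]);q=p["K"]@c
    return q[:2]/q[2]
E
python3 - <<'E'
from h import *
t=cv2.imread("pics/top0.png");c=t[225:285,165:345]; c=cv2.convertScaleAbs(c,alpha=1.6)
a=cv2.resize(c,None,fx=4.4,fy=4.4,interpolation=cv2.INTER_CUBIC)
s=cv2.imread("pics/side0.png")[180:280,180:350]; b=cv2.resize(s,None,fx=3.2,fy=3.2,interpolation=cv2.INTER_CUBIC)
o=np.zeros((600,800,3),np.uint8); o[:a.shape[0],:a.shape[1]]=a[:264,:800]; o[270:270+b.shape[0],:b.shape[1]]=b; cv2.imwrite("pics/z0.png",o)
E
```

```text
(no output)
```

View pics/z0.png

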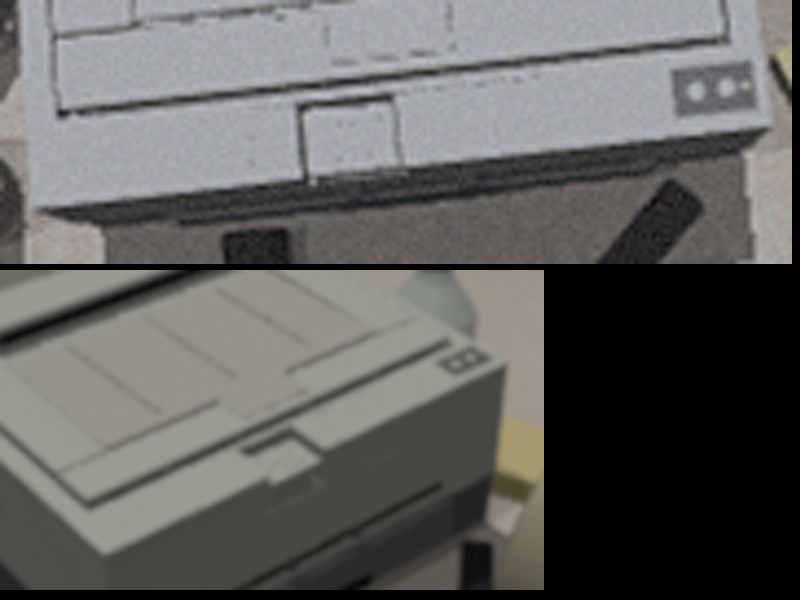

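In the zoomed top view, the notch's corners are at about (300,105), (392,98), (402,167) and (307,180). The ledge's front corners are at (45,208) and (768,126), and the panel is at (715,88).

```bash
python3 - <<'E'
from h import *
f=lambda u,v:ray("top",165+(u+.5)/4.4-.5,225+(v+.5)/4.4-.5,160)
L,Rr=f(43,208),f(770,127)
print("front corners",L,Rr,np.linalg.norm(L-Rr))
e=(L-Rr)/np.linalg.norm(L-Rr); print("yaw deg",np.degrees(np.arctan2(-e[0],e[1])))
back=np.array([e[1],-e[0],0]); m=(L+Rr)/2
for q in [(300,105),(392,98),(402,170),(307,182),(715,88)]:
    P=f(*q); print(P.round(1), "y",((P-m)@e).round(1),"x from front",((P-m)@back).round(1))
print("ledge mid",m+18.5*back)
nl=[np.array([494.5,205.7]),np.array([497.2,207.4])]; nr=[np.array([497.5,-39.9]),np.array([501.4,-42.4])]
d=sum(nl)/2-sum(nr)/2; print("net yaw",np.degrees(np.arctan2(-d[0],d[1])))
for n in("tape_roll","stapler","highlighter","sample_jar","mug","media_bottle"):
    r=env.place_of("top",n); print(n,r[0]["xyz"].round(0) if r else None)
p=env.camera_params("wrist"); print(p)
E
```

```text
front corners [473.47378226 255.32379207 160.        ] [480.15016188 -97.56614678 160.        ] 352.9530889331435
yaw deg 1.0838584556195745
[511.8 128.5 160. ] y 49.0 x from front 36.0
[511.1  83.7 160. ] y 4.2 x from front 34.4
[475.8  81.7 160. ] y 2.8 x from front -1.0
[474.2 127.8 160. ] y 49.0 x from front -1.6
[501.5 -73.2 160. ] y -152.5 x from front 21.8
ledge mid [495.30866207  79.2287644  160.        ]
net yaw 0.8326616272495702
tape_roll NoneTraceback (most recent call last):
  File "<stdin>", line 13, in <module>
AttributeError: 'list' object has no attribute 'round'. Did you mean: 'count'?
```

The notch is about 25 mm left of the middle, spanning roughly y=82–130 in the world frame, with the printer's yaw near 1°. I'll start at the left end. The first move shuts the fingers and goes above ledge_left at the current height.

```bash
python3 -m jog '[[[0.5338,-0.4916,0,0,0,25.4,-1],[0.5338,-0.4916,0,0,0,25.4,-1],[0.5338,-0.4916,0,0,0,25.4,-1],[0.5338,-0.4916,0,0,0,25.4,-1],[0.5338,-0.4916,0,0,0,25.4,-1],[0.5338,-0.4916,0,0,0,25.4,-1],[0.5338,-0.4916,0,0,0,25.4,-1],[0.5338,-0.4916,0,0,0,25.4,-1],[0.5338,-0.4916,0,0,0,25.4,-1],[0.5338,-0.4916,0,0,0,25.4,-1],[0.5338,-0.4916,0,0,0,25.4,-1],[0.5338,-0.4916,0,0,0,25.4,-1],[0.5338,-0.4916,0,0,0,25.4,-1],[0.5338,-0.4916,0,0,0,25.4,-1],[0.5338,-0.4916,0,0,0,25.4,-1],[0.5338,-0.4916,0,0,0,25.4,-1],[0.5338,-0.4916,0,0,0,25.4,-1],[0.5338,-0.4916,0,0,0,25.4,-1],[0.5338,-0.4916,0,0,0,25.4,-1],[0.5338,-0.4916,0,0,0,25.4,-1]]]' 20
python3 - <<'E'
from h import *
s=env.get_state(); print(s["t"],s["tool_pos"],s["ft_force"],s["opening"],s["qpos"].round(2) if hasattr(s["qpos"],'round') else s["qpos"])
print(np.round(R.from_rotvec(s["tcp_rot"]).as_matrix(),3))
E
```

```text
t: 2.27
tool_pos: [493.0, 207.5, 230.9]
tcp_rot: [3.141, 0.029, -0.001]
ft_force: [0.6, -0.6, 0.7]
opening: -0.0
2.2667 [492.99959827 207.51778517 230.85357695] [ 0.56845363 -0.64298828  0.74067923] -0.013744441797738875 [ 0.18  0.34  1.47 -0.    1.34  1.73]
[[ 1.     0.018 -0.001]
 [ 0.018 -1.    -0.   ]
 [-0.001  0.    -1.   ]]
```

```bash
python3 - <<'E'
from h import *
im=env.capture("wrist"); cv2.imwrite("pics/w1.png",im)
for l in ("ledge","ledge_left","ledge_right"): 
    r=env.place_of("wrist",l); print(l,[(np.round(d["xyz"],1).tolist(),round(d["conf"],2)) for d in r[:2]])
print(env.camera_params("wrist"))
im=env.capture("side"); cv2.imwrite("pics/s1.png",im)
print(proj("side",[493,207,160]))
E
```

```text
ledge []
ledge_left [([401.6, 174.4, -5.2], 0.74), ([498.2, 205.9, 156.2], 0.71)]
ledge_right []
{'K': array([[322.80431209,   0.        , 283.87398748],
       [  0.        , 322.80431209, 214.90418649],
       [  0.        ,   0.        ,   1.        ]]), 'tool_from_camera': array([[ 2.49283514e-05, -9.56475130e-01, -2.91813854e-01,
         7.45911573e+01],
       [ 9.99999965e-01,  1.00451002e-04, -2.43821648e-04,
         8.80677566e-01],
       [ 2.62522337e-04, -2.91813838e-01,  9.56475099e-01,
        -1.42549241e+02],
       [ 0.00000000e+00,  0.00000000e+00,  0.00000000e+00,
         1.00000000e+00]])}
[228.99373653 253.67461995]
```

View pics/w1.png

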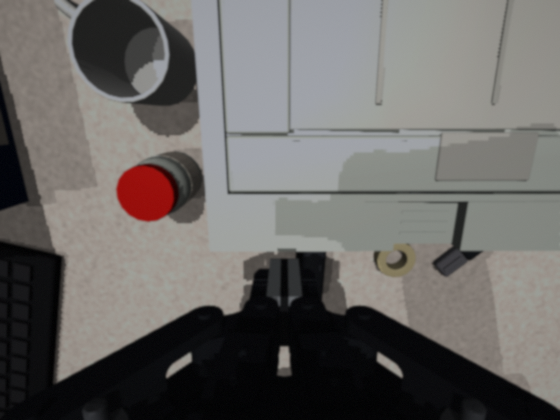

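View pics/s1.png

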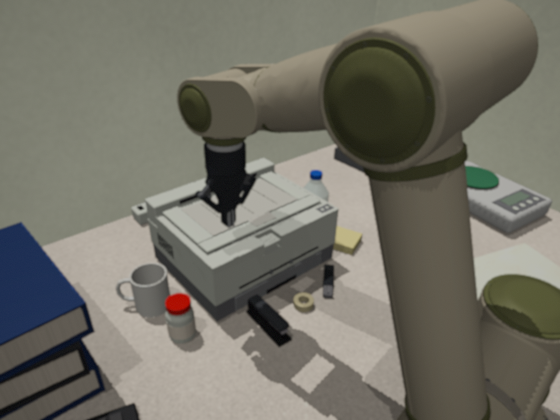

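The wrist view shows the ledge strip at rows 193–250, with its left end at column 208. The notch's shaded right side is at (462,225) and its left edge near column 400. The shut fingertips are at about (284,260). I'll measure from these.

```bash
cat >> h.py <<'E'
def rayw(u,v,z):
    s=env.get_state();p=env.camera_params("wrist");T=np.eye(4);T[:3,:3]=R.from_rotvec(s["tcp_rot"]).as_matrix();T[:3,3]=s["tool_pos"]
    T=T@p["tool_from_camera"];d=T[:3,:3]@np.linalg.inv(p["K"])@[u,v,1];o=T[:3,3]
    return o+d*(z-o[2])/d[2]
E
python3 - <<'E'
from h import *
for n,q,z in [("front L corner",(209,251),160),("front @540",(540,250),160),("cover edge",(260,193),168),("ledge back",(260,196),160),("notch L",(399,222),160),("notch R bot",(457,245),150),("notch R top",(466,225),160)]:
    print(n,rayw(*q,z).round(1))
im=cv2.imread("pics/w1.png")[180:270,190:490]; cv2.imwrite("pics/w1z.png",cv2.convertScaleAbs(cv2.resize(im,None,fx=2.6,fy=2.6,interpolation=cv2.INTER_CUBIC),alpha=1.3))
E
```

```text
front L corner [474.6 258.7 160. ]
front @540 [478.9  21.3 160. ]
cover edge [519.6 221.2 168. ]
ledge back [515.7 221.8 160. ]
notch L [498.5 124.9 160. ]
notch R bot [477.9  75.6 150. ]
notch R top [497.   77.7 160. ]
```

View pics/w1z.png

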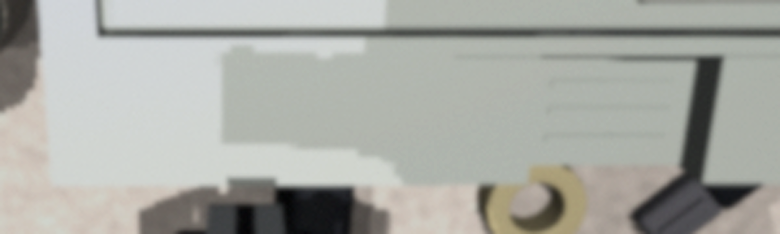

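All of this agrees: the ledge line is at x≈494–496 and the notch spans y≈78–128. I'll descend to just above the ledge.

```bash
python3 -m jog '[[[0,0,0.03,0,0,0,-1],[0,0,0.055,0,0,0,-1],[0,0,0.064,0,0,0,-1],[0,0,0.066,0,0,0,-1],[0,0,0.066,0,0,0,-1],[0,0,0.066,0,0,0,-1]]]'; python3 -m jog '[[[0,0,0.001,0,0,0,-1],[0,0,0.002,0,0,0,-1],[0,0,0.003,0,0,0,-1],[0,0,0.003,0,0,0,-1]]]'
```

```text
t: 3.02
tool_pos: [493.9, 206.9, 166.7]
tcp_rot: [-3.141, -0.025, -0.003]
ft_force: [-0.8, -0.1, 0.9]
opening: -0.1
t: 3.35
tool_pos: [493.2, 207.0, 162.4]
tcp_rot: [-3.141, -0.026, -0.0]
ft_force: [0.2, 0.8, 0.3]
opening: 0.2
```

```bash
python3 -m jog '[[[0,0,0.0005,0,0,0,-1],[0,0,0.001,0,0,0,-1],[0,0,0.001,0,0,0,-1]]]';python3 -m jog '[[[0,0,0.0005,0,0,0,-1],[0,0,0.0005,0,0,0,-1]]]'; 
```

```text
t: 3.6
tool_pos: [493.1, 206.9, 161.2]
tcp_rot: [3.141, 0.026, -0.0]
ft_force: [0.5, 0.1, 0.3]
opening: 0.1
t: 3.77
tool_pos: [493.1, 206.9, 160.7]
tcp_rot: [3.141, 0.026, -0.0]
ft_force: [0.3, 0.2, 0.8]
opening: 0.2
```

```bash
python3 -m jog '[[[0,0,0.0005,0,0,0,-1],[0,0,0.0005,0,0,0,-1]]]'
```

```text
t: 3.93
tool_pos: [493.1, 206.9, 160.2]
tcp_rot: [3.141, 0.026, -0.0]
ft_force: [0.0, -0.4, 0.7]
opening: 0.3
```

```bash
python3 -m jog '[[[0,0,0.0005,0,0,0,-1],[0,0,0.0005,0,0,0,-1]]]'
```

```text
t: 4.1
tool_pos: [493.2, 207.0, 160.1]
tcp_rot: [-3.141, -0.026, -0.0]
ft_force: [-0.7, -0.9, 4.1]
opening: -0.2
```

Contact at z=160.1 with 4 N. I'll slide along tool +y (to the right) in short chunks and watch the force.

```bash
python3 -m jog '[[[0,0.003,0,0,0,0,-1],[0,0.006,0,0,0,0,-1],[0,0.009,0,0,0,0,-1],[0,0.012,0,0,0,0,-1],[0,0.015,0,0,0,0,-1]]]'
```

```text
t: 4.52
tool_pos: [493.6, 191.8, 160.1]
tcp_rot: [-3.141, -0.026, -0.001]
ft_force: [0.8, 3.9, 4.8]
opening: -0.2
```

```bash
python3 -m jog '[[[0,0.004,0,0,0,0,-1],[0,0.008,0,0,0,0,-1],[0,0.012,0,0,0,0,-1],[0,0.016,0,0,0,0,-1],[0,0.02,0,0,0,0,-1]]]'
```

```text
t: 4.93
tool_pos: [493.9, 171.7, 160.1]
tcp_rot: [-3.141, -0.026, -0.001]
ft_force: [0.4, 3.8, 5.9]
opening: 0.0
```

```bash
python3 -m jog '[[[0,0.004,0,0,0,0,-1],[0,0.008,0,0,0,0,-1],[0,0.012,0,0,0,0,-1],[0,0.016,0,0,0,0,-1],[0,0.02,0,0,0,0,-1]]]'
```

```text
t: 5.35
tool_pos: [494.2, 151.7, 160.1]
tcp_rot: [-3.141, -0.026, -0.001]
ft_force: [-0.1, 3.6, 5.3]
opening: 0.2
```

```bash
python3 -m jog '[[[0,0.004,-0.0001,0,0,0,-1],[0,0.008,-0.0001,0,0,0,-1],[0,0.012,-0.0001,0,0,0,-1],[0,0.016,-0.0001,0,0,0,-1],[0,0.02,-0.0001,0,0,0,-1]]]'; python3 -m jog '[[[0,0.003,0,0,0,0,-1],[0,0.006,0,0,0,0,-1]]]';python3 -m jog '[[[0,0.003,0,0,0,0,-1],[0,0.006,0,0,0,0,-1]]]'
```

```text
t: 5.77
tool_pos: [494.3, 131.5, 159.8]
tcp_rot: [3.141, 0.026, -0.001]
ft_force: [1.4, 1.2, 1.9]
opening: 0.0
t: 5.93
tool_pos: [494.4, 125.5, 159.8]
tcp_rot: [3.141, 0.026, -0.001]
ft_force: [0.6, 1.6, 0.7]
opening: 0.1
t: 6.1
tool_pos: [494.4, 119.5, 159.6]
tcp_rot: [3.141, 0.026, -0.001]
ft_force: [-0.6, 0.7, 0.6]
opening: 0.1
```

The force fell away between y≈131 and 119. I'll probe down gently to tell the notch from a shallow groove.

```bash
python3 -m jog '[[[0,0.003,0,0,0,0,-1],[0,0.006,0,0,0,0,-1],[0,0.006,0,0,0,0,-1]]]'; python3 -m jog '[[[0,0,0.0003,0,0,0,-1],[0,0,0.0006,0,0,0,-1],[0,0,0.0006,0,0,0,-1]]]'
```

```text
t: 6.35
tool_pos: [494.7, 113.4, 159.8]
tcp_rot: [3.141, 0.025, -0.001]
ft_force: [-0.8, -1.2, -0.5]
opening: -0.2
t: 6.6
tool_pos: [494.6, 114.0, 159.2]
tcp_rot: [3.141, 0.026, -0.0]
ft_force: [-0.2, -0.5, -0.2]
opening: -0.1
```

```bash
python3 -m jog '[[[0,0,0.0003,0,0,0,-1],[0,0,0.0006,0,0,0,-1],[0,0,0.0006,0,0,0,-1]]]'
```

```text
t: 6.85
tool_pos: [494.7, 114.0, 158.6]
tcp_rot: [3.141, 0.026, -0.0]
ft_force: [-0.1, -0.3, 0.6]
opening: 0.0
```

It is 1.5 mm below the ledge with no force, so this is the notch. I'll centre the finger at y≈105, then go down.

```bash
python3 -m jog '[[[0.0005,0.003,0,0,0,0,-1],[0.001,0.006,0,0,0,0,-1],[0.001,0.009,0,0,0,0,-1],[0.001,0.009,0,0,0,0,-1]]]'; python3 -m jog '[[[0,0,0.001,0,0,0,-1],[0,0,0.002,0,0,0,-1],[0,0,0.003,0,0,0,-1],[0,0,0.003,0,0,0,-1]]]'
```

```text
t: 7.18
tool_pos: [495.9, 104.4, 158.7]
tcp_rot: [3.141, 0.025, 0.0]
ft_force: [-0.4, -0.3, 0.0]
opening: -0.0
t: 7.52
tool_pos: [495.7, 105.0, 155.4]
tcp_rot: [-3.141, -0.026, 0.001]
ft_force: [-0.9, -0.2, -1.0]
opening: 0.3
```

```bash
python3 -m jog '[[[0,0,0.001,0,0,0,-1],[0,0,0.002,0,0,0,-1],[0,0,0.003,0,0,0,-1],[0,0,0.004,0,0,0,-1],[0,0,0.004,0,0,0,-1]]]'
```

```text
t: 7.93
tool_pos: [495.8, 105.0, 151.5]
tcp_rot: [-3.141, -0.026, 0.001]
ft_force: [0.5, 0.2, -0.4]
opening: -0.1
```

```bash
python3 -m jog '[[[0,0,0.001,0,0,0,-1],[0,0,0.002,0,0,0,-1],[0,0,0.003,0,0,0,-1],[0,0,0.003,0,0,0,-1]]]'; python3 -m jog '[[[0,0,0.001,0,0,0,-1],[0,0,0.002,0,0,0,-1],[0,0,0.003,0,0,0,-1],[0,0,0.003,0,0,0,-1]]]'
```

```text
t: 8.27
tool_pos: [495.9, 105.0, 148.9]
tcp_rot: [3.141, 0.026, 0.001]
ft_force: [-1.6, 0.2, 4.2]
opening: -0.1
t: 8.6
tool_pos: [495.9, 105.0, 145.7]
tcp_rot: [-3.141, -0.026, -0.0]
ft_force: [-1.1, -0.1, 5.1]
opening: 0.0
```

```bash
python3 -m jog '[[[0,0,0.001,0,0,0,-1],[0,0,0.002,0,0,0,-1],[0,0,0.002,0,0,0,-1],[0,0,0.002,0,0,0,-1],[0,0,0.002,0,0,0,-1],[0,0,0.002,0,0,0,-1]]]'
python3 - <<'E'
from h import *
cv2.imwrite("pics/s2.png",env.capture("side"));cv2.imwrite("pics/w2.png",env.capture("wrist"))
E
```

```text
t: 9.1
tool_pos: [495.9, 105.0, 143.8]
tcp_rot: [3.141, 0.026, 0.0]
ft_force: [-1.4, -0.6, 5.4]
opening: -0.1
```

View pics/s2.png

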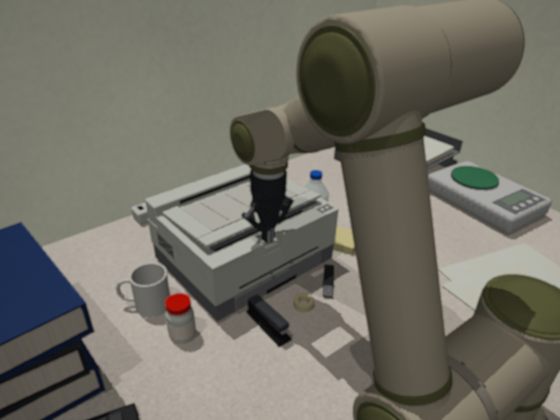

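View pics/w2.png

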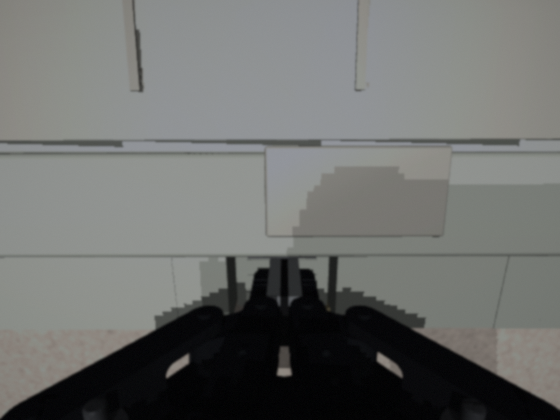

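The wrist view has the fingertips at (283,290), midway between the notch walls at columns 231 and 333, and the cover's front edge at row 256 hides more of the ledge than before. I'll withdraw straight up and check whether it is ajar.

```bash
python3 -m jog '[[[0,0,-0.004,0,0,0,-1],[0,0,-0.01,0,0,0,-1],[0,0,-0.02,0,0,0,-1],[0,0,-0.04,0,0,0,-1],[0,0,-0.07,0,0,0,-1],[0,0,-0.1,0,0,0,-1],[-0.02,0,-0.12,0,0,0,-1],[-0.05,0,-0.12,0,0,0,-1],[-0.08,0,-0.12,0,0,0,-1],[-0.1,0,-0.12,0,0,0,-1],[-0.1,0,-0.12,0,0,0,-1],[-0.1,0,-0.12,0,0,0,-1]]]'
python3 - <<'E'
from h import *
for n in("side","top","wrist"):cv2.imwrite(f"pics/{n}3.png",env.capture(n))
a=cv2.imread("pics/side0.png");b=cv2.imread("pics/side3.png")
f=lambda i:cv2.resize(i[150:280,130:350],None,fx=3.4,fy=2.27*1.0)
f=lambda i:cv2.resize(i[150:280,130:350],(500,295),interpolation=cv2.INTER_CUBIC)
cv2.imwrite("pics/cmp.png",np.vstack([f(a),f(b)]))
t=cv2.imread("pics/top3.png");t0=cv2.imread("pics/top0.png")
g=lambda i:cv2.resize(i[110:330,110:400],(550,300))
cv2.imwrite("pics/cmpt.png",cv2.convertScaleAbs(np.vstack([g(t0),g(t)]),alpha=1.4))
E
```

```text
t: 10.2
tool_pos: [395.6, 103.4, 264.5]
tcp_rot: [3.141, 0.026, 0.002]
ft_force: [0.4, 0.9, -0.5]
opening: -0.1
```

View pics/cmp.png

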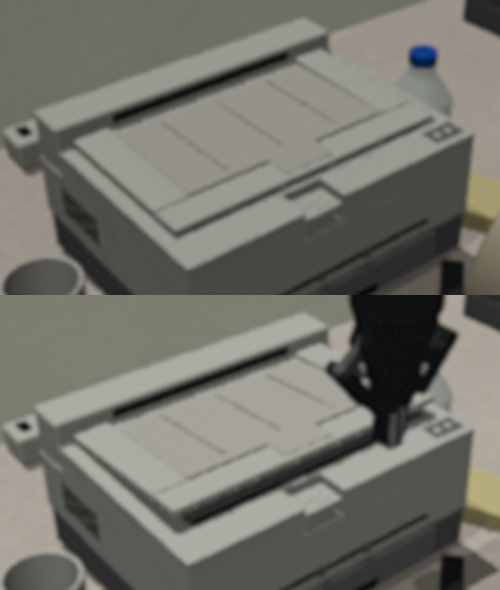

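View pics/cmpt.png

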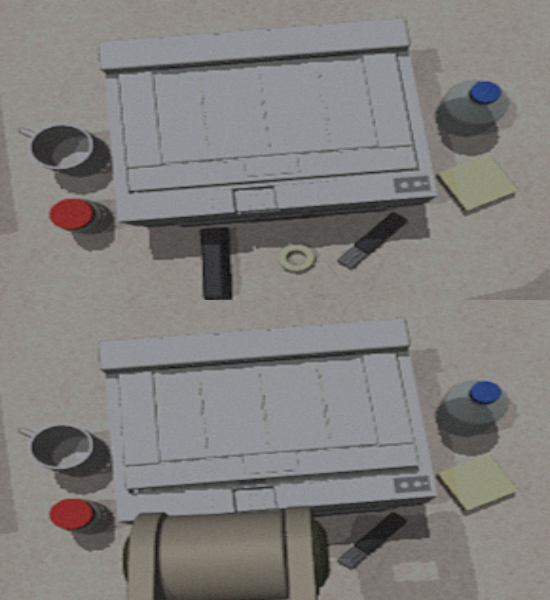

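View pics/wrist3.png

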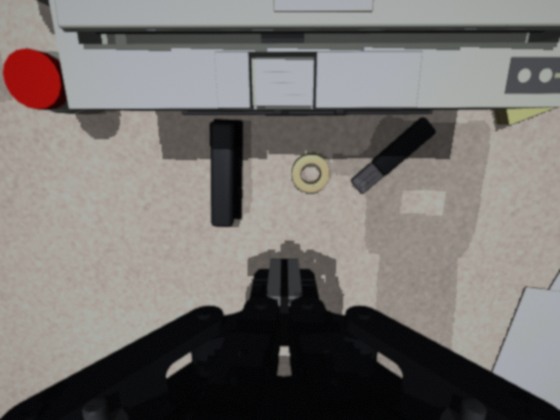

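The cover is ajar. The comparison view has a dark gap under its front edge at (185,515)–(400,440), and the wrist view at rows 30–48. The surrounding objects are unmoved and the arm is clear. I'll hand in.

```bash
python3 - <<'E'
from h import *
s=env.get_state(); print(s["t"],s["tool_pos"].round(1),s["ft_force"].round(1)) 
env.close_job()
E
```

```text
10.35 [396.5 103.2 263.8] [ 0.2  0.5 -0. ]
the job is handed in; nothing more can be done
```

The printer's top cover is now ajar, and I handed the job in at 10.4 s with the arm clear of everything.

- **Finding the notch:** I put the shut fingertips on the left end of the ledge, about 125 mm off the middle, with 4 N. I then slid them right along it at up to 6 N. The force dropped off between y≈131 and 119 mm. A gentle probe went 1.5 mm below the ledge without contact, so this was the notch and not a shallow groove.
- **Pressing the key:** I centred the finger at y≈105 mm and pressed the key down about 6 mm. The force at the end was about 5.4 N. Then I withdrew straight up.
- **Last checks:** The side and wrist pictures show the cover's front edge standing up with a dark gap beneath it. The jar, mug, bottle, note block and highlighter look unmoved against the first top picture. The stapler and tape roll were hidden by the arm in the last top picture; the wrist picture shows them in front of the printer, apparently where they were. The wrist force was about 0.

The network never reported the printer in the first two pictures, and it missed the tape roll in the one I searched. I took the printer's pose from the ledge points and the image edges instead; the ledge length came out about 353 mm against the 360 mm given.

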